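# Find the full surprise canister

## Robot

A 7-joint arm with a two-finger parallel gripper is mounted at the origin on the work surface. World frame = base frame: x ahead of the robot, y to its left, z up, the work surface at z = 0. Lengths are in m, angles in rad, forces in N, time in s.
With the tool pointing down it reaches from about 0.425 to 0.875 m from the base axis. Payload 4.7 kg.
Tool frame: the origin (TCP) lies at the very end of the fingers, on their centre line; the grasp point (between the pads) lies 19 mm behind it (ctrl.grip_point_offset is the distance from the TCP to the grasp point, in m); z points along the fingers, y is the line along which they close (so a half turn about z gives the same grasp; the last joint's range is limited). The gripper opens to 85 mm and grips with 20 to 120 N. Pads are 22 mm wide; open, the fingers measure 114 mm over their backs; the gripper's body (76 mm by 85 mm) begins 54 mm behind the grasp point. The pads swing forward as they close: fully open they stand 13 mm farther back than shut.
Start: joints at [-1.281, 0.321, -0.07, 1.45, 0.023, 1.371, -0.057], TCP at [0.177, 0.625, 0.231] pointing down, gripper open.
Joint ranges: [-2.86, 2.86], [-0.3, 2.09], [-1.38, 1.24], [0.06, 2.45], [-1.56, 4.7], [0.09, 2.05], [-2.69, 2.69]. Speed limits (rad/s): [2.57, 2.57, 3.14, 3.14, 3.14, 3.14, 3.14].

## Interface

Orientations are given as a unit quaternion [x, y, z, w].
In Python, from plant import ctrl gives the robot as it stands.
- The arm moves only by the shell command python3 -m pendant 'ROWS' [OPENING]. ROWS is JSON, a list of rows, each a list of 2 entries, a list of its own where there are three numbers: the shift along the tool's x, y, z in units of 40 mm (1.0 is 40 mm), then the turn, a rotation vector about the tool's x, y, z in units of 0.15 rad (1.0 is 0.15 rad). A call has 1 to 10 rows; each row shifts and turns the commanded pose from where the row before left it, along the tool's axes as they then stand; what a row does not reach is not made up. A row lasts 1/8 s, in which the tool goes at most 62.5 mm and 10.7 degrees, less where a joint would pass 70% of its speed; a pose out of reach is approached as far as the arm can. A call with a number of a shift or a turn outside -1 to 1 is refused whole. A call with a gripper value outside its range is refused whole. OPENING is the opening, from 0 (shut) to 1 (fully open), set as the call begins (- or left out, the last holds). The fingers move at their own pace and stop on an object; the grip force is fixed at half the most. Time passes only in rows, so rows that do not move let the fingers close. It gives the time, the measured TCP pose, the force, the opening and the grip force at its end, in the units of the state.
- ctrl.sense(): the state, without advancing time (a new reading comes with each control period).
- ctrl.read_camera(name): name is "scene" or "top" or "wrist"; returns (picture, depth): 480x640x3 uint8, red, green, blue; 480x640 float32, m along the optical axis (not along the pixel's ray), 0 where there is no reading.
- ctrl.get_calibration(name): a dict with "fx", "fy", "cx", "cy" (pixels), "position" and "rotation" of the camera in the world. Camera axes: x right, y up, looking along -z (the intrinsics and any distortion apply to the point x, -y, -z); pixel columns grow to the right and rows downward; lengths in m; the calibration is good to about 2 mm. A picture is of the moment at which its call begins: read the wrist's pose just before it. get_calibration takes no time and is no camera call; for the wrist camera it gives the pose at the moment of the call.
- ctrl.close_job(): hands the job in; it is judged then, once.
The state is a dict: "t": time; "joint_pos": joint angles; "dq": joint speeds; "joint_torque": joint torques, N m; "ee_pos": TCP position; "tool_rot": TCP orientation; "contact_force": force on the tool from outside, world axes, zero at the start; "moment": the same for the moment, N m; "opening": finger opening in m; "finger_force": force on a finger pad.
Only numpy, scipy, OpenCV 4.12 (cv2) and the standard library are available. Lean on these libraries where they do the work, as an engineer would, in place of code of your own. Each camera call takes 0.05 s, during which the arm holds its last target. There are 200 camera calls.

## Task

Two surprise canisters came back to the toy-shop counter and one of them has lost its toy. Feel their weight: first lift the pink one well clear of the counter, then, with the pink one set down again, lift the teal one. Put the heavier one upright in the blue tray and leave the lighter one standing upright on the counter; do not drop either of them, and leave the yellow canister alone.

Things in the scene. Friction and masses are not known exactly. Their poses are not given: they have to be found in the camera images.
- pink_canister: closed upright round canister, pink with a white lid bearing a pink disc; 60 mm diameter, 100 mm tall, straight rigid sides. Origin: centre of its underside, z axis up. Grip it across its sides from above. Weighs 0.14 to 0.7 kg: either the pink or the teal one is at least 0.25 kg heavier than the other, and looks do not tell which.
- teal_canister: closed upright round canister, teal with a white lid bearing a teal disc; 60 mm diameter, 100 mm tall, straight rigid sides. Origin: centre of its underside, z axis up. Grip it across its sides from above. Weighs 0.14 to 0.7 kg: either the pink or the teal one is at least 0.25 kg heavier than the other, and looks do not tell which.
- yellow_canister: closed upright round canister, yellow with a white lid bearing a yellow disc; 60 mm diameter, 100 mm tall, straight rigid sides. Origin: centre of its underside, z axis up. A shop sample to be left standing where it is.
- tray: open blue tray fixed to the counter, 180 mm along its x, 160 mm along its y, 35 mm tall, walls and floor 5 mm thick, nothing in it. Origin: centre of its underside on the counter.
Things that resemble listed ones, but are neither listed nor needed, are in the scene too. What is shaped like the pink_canister but purple is not meant.

How it is judged:
By the outcome, as a careful person would: the job done as asked, in the order asked, and still so for the second after the job is handed in, with the robot touching nothing.
It also fails if it takes over 70 s, if anything falls off the work surface, if the arm or the gripper's body presses on something with over 40 N, if the wrist force passes 120 N, or if a joint passes its speed limit or range.

## Working session

There is one attempt and no reset: what is moved stays moved. The work goes in short steps, Python scripts to look and compute and a shell command to move; the robot and the scene stay as the last step left them, time stands still between calls to the robot, and variables do not carry over. Pictures are saved under pics/ and viewed, at most 10 in all, crops included, and the job is handed in when it is done.

```bash
mkdir -p pics; ls
python3 - <<'E'
from plant import ctrl
import cv2,numpy as np
p,d=ctrl.read_camera("top"); cv2.imwrite("pics/top.png",p[:,:,::-1]); np.save("top.npy",d)
p,d=ctrl.read_camera("scene"); cv2.imwrite("pics/scene.png",p[:,:,::-1])
print(ctrl.get_calibration("top")); print(ctrl.sense())
E
```

```text
pics
{'fx': 501.93982175637854, 'fy': 501.93982175637854, 'cx': 312.840137251458, 'cy': 236.40985648711379, 'position': array([ 0.33079454, -0.04881778,  1.17090421]), 'rotation': array([ 0.05588487, -0.05568294, -0.69782148,  0.71191395])}
{'t': 0.1, 'joint_pos': array([-1.28091329,  0.32175872, -0.07008694,  1.45158064,  0.02257136,
        1.37080163, -0.05689365]), 'dq': array([-1.37600388e-03, -1.57188327e-03,  1.09621692e-03, -1.81496859e-03,
       -4.79166411e-05, -1.94402203e-03,  1.23498699e-03]), 'joint_torque': array([-1.47464225e-04, -4.94881940e+01, -3.84057211e-01, -3.15208447e+01,
        1.30202834e-02,  7.50827050e-03, -2.33348948e-05]), 'ee_pos': array([0.1768957 , 0.62495122, 0.23031261]), 'tool_rot': array([ 1.37439447e-01,  9.90509779e-01, -8.76451814e-04, -8.82855606e-05]), 'contact_force': array([-0.22830646,  1.09939941, -0.44346428]), 'moment': array([-0.02211093,  0.0711195 ,  0.00847055]), 'finger_force': 0.0, 'opening': 0.08525323462772749}
```

View pics/top.png

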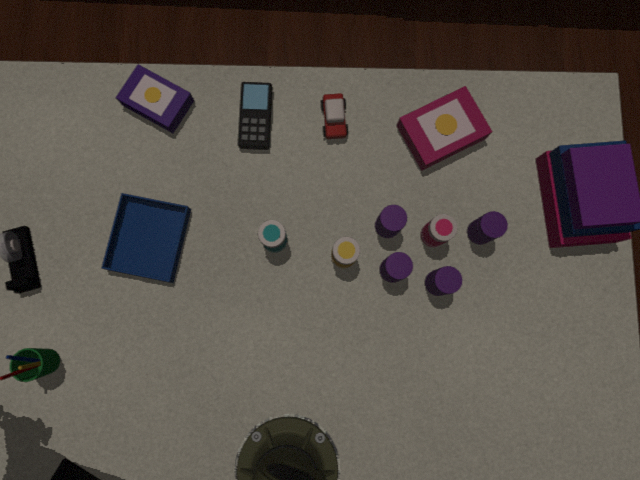

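View pics/scene.png

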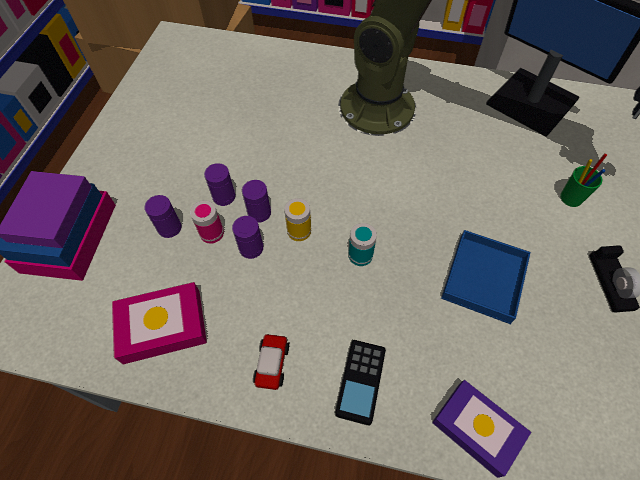

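The top view shows the teal lid at (273,234), yellow at (346,250) and pink at (441,230). Four purple decoys surround the pink one, at (392,220), (397,266), (445,280) and (489,227), and the tray is at (147,239). Next I'll measure the positions.

```bash
cat > h.py <<'E'
import cv2,numpy as np
from scipy.spatial.transform import Rotation as R
from plant import ctrl
def ray(c,u,v,z):
    d=R.from_quat(c["rotation"]).apply([(u-c["cx"])/c["fx"],-(v-c["cy"])/c["fy"],-1]); p=c["position"]
    return p+d*(z-p[2])/d[2]
def pt(c,u,v,dep):
    return c["position"]+R.from_quat(c["rotation"]).apply([(u-c["cx"])/c["fx"]*dep,-(v-c["cy"])/c["fy"]*dep,-dep])
def cloud(c,d):
    v,u=np.mgrid[:480,:640]; q=np.stack([(u-c["cx"])/c["fx"]*d,-(v-c["cy"])/c["fy"]*d,-d],-1)
    return c["position"]+R.from_quat(c["rotation"]).apply(q.reshape(-1,3)).reshape(480,640,3)
E
python3 - <<'E'
from h import *
p=cv2.imread("pics/top.png"); d=np.load("top.npy"); c=ctrl.get_calibration("top"); P=cloud(c,d); hsv=cv2.cvtColor(p,cv2.COLOR_BGR2HSV)
# tops: connected areas at ~0.1 height
m=((P[...,2]>0.085)&(P[...,2]<0.14)&(d>0)).astype(np.uint8)
n,l,s,ce=cv2.connectedComponentsWithStats(m)
for i in range(1,n):
    if 200<s[i,4]<3000:
        k=l==i; z=np.median(P[k][:,2]); (u,v),r=cv2.minEnclosingCircle(np.argwhere(k)[:,::-1].astype(np.float32))
        print(ce[i].round(1),s[i,4],"z",z.round(4),"ray",ray(c,*ce[i],z).round(4),"r",round(r*1.07/c["fx"],4),hsv[int(ce[i][1]),int(ce[i][0])])
m=cv2.inRange(hsv,(100,120,30),(118,255,255)); n,l,s,ce=cv2.connectedComponentsWithStats(m)
for i in range(1,n):
    if s[i,4]>2500:
        k=(l==i).astype(np.uint8); b=cv2.boxPoints(cv2.minAreaRect(np.argwhere(k)[:,::-1].astype(np.float32)))
        print("tray",s[i],[ray(c,*q,0.035)[:2].round(3) for q in b], "fl",np.percentile(P[k>0][:,2],[5,50,95]))
E
```

```text
[580.6 194.9] 1880 z 0.1093 ray [ 0.6029 -0.6265  0.1093] r 0.1244 [145 148  76]
[392.5 218. ] 604 z 0.0992 ray [ 0.5454 -0.2193  0.0992] r 0.0299 [141 127  76]
[492.3 224.8] 631 z 0.099 ray [ 0.5349 -0.436   0.099 ] r 0.0312 [143 124  70]
[442.3 227.5] 617 z 0.0991 ray [ 0.5266 -0.3273  0.0991] r 0.0304 [170 182 123]
[271.1 233.2] 601 z 0.0994 ray [0.5067 0.0437 0.0994] r 0.0298 [ 88 144  94]
[345.4 250.3] 605 z 0.0995 ray [ 0.4725 -0.1175  0.0995] r 0.0298 [ 23 158 131]
[398.1 265.5] 628 z 0.0991 ray [ 0.442  -0.2307  0.0991] r 0.0303 [145 122  71]
[447.1 279.6] 643 z 0.0992 ray [ 0.4139 -0.3351  0.0992] r 0.031 [141 124  72]
[ 23. 365.] 415 z 0.0913 ray [0.2182 0.5537 0.0913] r 0.0454 [ 26 146  49]
[292.4 454.8] 280 z 0.1097 ray [ 0.0564 -0.0147  0.1097] r 0.051 [ 34 107  19]
tray [ 102  194   86   88 4890] [array([0.43, 0.43]), array([0.608, 0.409]), array([0.576, 0.241]), array([0.4  , 0.267])] fl [0.00099689 0.00501527 0.03417824]
```

```bash
cat > to.py <<'E'
import sys
from h import *
def go(x,y,z,ang):
    s=ctrl.sense(); Q=R.from_quat(s["tool_rot"]); d=Q.inv().apply(np.array([x,y,z])-s["ee_pos"])/0.04
    Y=Q.apply([0,1,0]); a=np.degrees(np.arctan2(Y[1],Y[0])); e=(ang-a+90)%180-90
    des=R.from_matrix(np.array([[-np.sin(np.radians(a+e)),np.cos(np.radians(a+e)),0],[np.cos(np.radians(a+e)),np.sin(np.radians(a+e)),0],[0,0,-1]]).T)
    t=np.radians(a+e); M=np.array([[-np.sin(t),np.cos(t),0],[np.cos(t),np.sin(t),0],[0,0,-1]]).T
    print("t",round(s["t"],2),"pos",s["ee_pos"].round(4),"yaw",a.round(1),"units",d.round(2),"turn",((Q.inv()*R.from_matrix(M)).as_rotvec()/0.15).round(2),"F",s["contact_force"].round(2),"open",round(s["opening"],4),"ff",s["finger_force"],"q7",s["joint_pos"][6].round(2))
go(*map(float,sys.argv[1:5]))
E
sed -i '/des=/d' to.py
python3 -m pendant '[[[0,0,0],[0,0,1]],[[0,0,0],[0,0,1]],[[0,0,0],[0,0,1]],[[-1,-0.26,0],[0,0,0]],[[-1,-0.26,0],[0,0,0]],[[-1,-0.26,0],[0,0,0]],[[-1,-0.26,0],[0,0,0]],[[-1,-0.26,0],[0,0,0]],[[-1,-0.26,0],[0,0,0]],[[-1,-0.26,0],[0,0,0]]]' 1
python3 to.py 0.527 -0.327 0.23 48
```

```text
t: 1.35
ee_pos: [0.3386, 0.3837, 0.231]
tool_rot: [0.355, 0.935, -0.0, -0.0]
contact_force: [0.4, -0.9, -0.0]
opening: 0.0854
finger_force: 0.0
t 1.35 pos [0.3386 0.3837 0.231 ] yaw 48.4 units [-15.31 -10.16   0.03] turn [-0.    0.    0.05] F [ 0.38 -0.89 -0.02] open 0.0854 ff 0.0 q7 -0.05
```

```bash
python3 -m pendant '[[[-1,-0.3,0],[0,0,0]],[[-1,-0.3,0],[0,0,0]],[[-1,-0.3,0],[0,0,0]],[[-1,-0.3,0],[0,0,0]],[[-1,-0.3,0],[0,0,0]],[[-1,-0.3,0],[0,0,0]],[[-1,-0.3,0],[0,0,0]],[[-1,-0.3,0],[0,0,0]]]' >/dev/null
python3 -m pendant '[[[-0.9,-0.9,0],[0,0,0]],[[-0.9,-0.9,0],[0,0,0]],[[-0.9,-0.9,0],[0,0,0]],[[-0.9,-0.9,0],[0,0,0]],[[-0.9,-0.9,0],[0,0,0]],[[-0.9,-0.9,0],[0,0,0]],[[-0.9,-0.9,0],[0,0,0]],[[-0.9,-0.9,0],[0,0,0]],[[0,0,0],[0,0,0]]]' 
python3 to.py 0.527 -0.327 0.23 48
```

```text
t: 3.48
ee_pos: [0.5357, -0.311, 0.2308]
tool_rot: [0.359, 0.933, -0.002, -0.0]
contact_force: [-0.0, 0.7, 0.6]
opening: 0.085
finger_force: 0.0
t 3.48 pos [ 0.5357 -0.311   0.2308] yaw 48.0 units [-0.11 -0.44  0.02] turn [-0.03  0.   -0.01] F [-0.02  0.67  0.62] open 0.085 ff 0.0 q7 1.5
```

```bash
python3 -m pendant '[[[-0.11,-0.44,0],[0,0,0]],[[0,0,0],[0,0,0]],[[0,0,0],[0,0,0]]]' >/dev/null
python3 to.py 0.527 -0.327 0.051 48
cat > w.py <<'E'
from h import *
import sys
c=ctrl.get_calibration("wrist"); p,d=ctrl.read_camera("wrist"); cv2.imwrite(sys.argv[1],p[:,:,::-1]); P=cloud(c,d)
hsv=cv2.cvtColor(p,cv2.COLOR_RGB2HSV); lo,hi=float(sys.argv[2]),float(sys.argv[3])
m=((P[...,2]>lo)&(P[...,2]<hi)&(d>0)).astype(np.uint8)
n,l,s,ce=cv2.connectedComponentsWithStats(m)
for i in range(1,n):
    if s[i,4]>400:
        (u,v),r=cv2.minEnclosingCircle(np.argwhere(l==i)[:,::-1].astype(np.float32)); z=np.median(P[l==i][:,2])
        print(s[i],"circ",round(u),round(v),ray(c,u,v,z).round(4),"r",(r*np.median(d[l==i])/c["fx"]).round(4),hsv[int(v)%480,int(u)%640])
E
python3 w.py pics/w1.png 0.09 0.11
```

```text
t 3.85 pos [ 0.53   -0.3206  0.2314] yaw 48.5 units [-0.05 -0.18  4.51] turn [ 0.01 -0.    0.06] F [-0.17  0.96 -0.1 ] open 0.0852 ff 0.0 q7 1.54
[ 285    0   93   95 7090] circ 332 44 [ 0.4437 -0.2324  0.1001] r 0.0325 [143 133 117]
[ 144   76   90   91 6361] circ 189 120 [ 0.415  -0.3359  0.1001] r 0.0321 [144 159  61]
[ 396  111   87   87 5877] circ 439 153 [ 0.5454 -0.2214  0.1   ] r 0.0314 [143 122 128]
[ 268  193   80   79 4862] circ 307 232 [ 0.5272 -0.3284  0.1001] r 0.0296 [169 195 196]
[ 179  290   74   70 3032] circ 215 324 [ 0.535  -0.4352  0.1   ] r 0.03 [141 146 110]
```

View pics/w1.png

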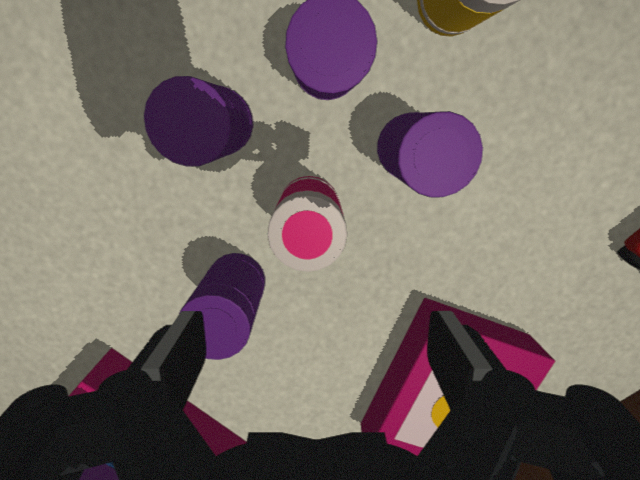

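The wrist view puts the pink lid at (307,232), which gives (0.527,-0.328) and matches the top camera. Both finger sides are clear, so I'll descend.

```bash
python3 -m pendant '[[[-0.05,-0.2,0],[0,0,0]],[[0,0,0.7],[0,0,0]],[[0,0,0.7],[0,0,0]],[[0,0,0],[0,0,0]],[[0,0,0],[0,0,0]]]' >/dev/null
python3 to.py 0.5273 -0.328 0.051 48
```

```text
t 4.53 pos [ 0.5262 -0.3295  0.1764] yaw 48.4 units [0.01 0.04 3.14] turn [0.   0.01 0.05] F [-0.29  0.34  0.11] open 0.0849 ff 0.0 q7 1.58
```

```bash
python3 -m pendant '[[[0,0,0.6],[0,0,0]],[[0,0,0.6],[0,0,0]],[[0,0,0.6],[0,0,0]],[[0,0,0.6],[0,0,0]],[[0,0,0.6],[0,0,0]],[[0,0,0.1],[0,0,0]],[[0,0,0],[0,0,0]],[[0,0,0],[0,0,0]]]' >/dev/null
python3 to.py 0.5273 -0.328 0.051 48
```

```text
t 5.53 pos [ 0.5268 -0.3296  0.0529] yaw 48.4 units [0.02 0.04 0.05] turn [0.01 0.02 0.05] F [ 0.18 -0.25 -0.11] open 0.0852 ff 0.0 q7 1.65
```

```bash
python3 -m pendant '[[[0,0,0],[0,0,0]],[[0,0,0],[0,0,0]],[[0,0,0],[0,0,0]],[[0,0,0],[0,0,0]],[[0,0,0],[0,0,0]],[[0,0,0],[0,0,0]],[[0,0,0],[0,0,0]],[[0,0,0],[0,0,0]]]' 0
python3 to.py 0.5273 -0.328 0.23 48
```

```text
t: 6.52
ee_pos: [0.5267, -0.3291, 0.0524]
tool_rot: [0.355, 0.935, 0.0, 0.001]
contact_force: [-0.2, 1.3, 5.8]
opening: 0.0591
finger_force: 63.4
t 6.53 pos [ 0.5267 -0.3291  0.0524] yaw 48.4 units [ 0.    0.04 -4.44] turn [0.01 0.01 0.05] F [-0.2   1.27  5.8 ] open 0.0591 ff 63.35600092483219 q7 1.65
```

```bash
python3 -m pendant '[[[0,0,-0.2],[0,0,0]],[[0,0,-0.4],[0,0,0]],[[0,0,-0.6],[0,0,0]],[[0,0,-0.6],[0,0,0]],[[0,0,-0.6],[0,0,0]],[[0,0,-0.6],[0,0,0]],[[0,0,-0.4],[0,0,0]],[[0,0,-0.2],[0,0,0]],[[0,0,0],[0,0,0]],[[0,0,0],[0,0,0]]]' 
python3 -m pendant '[[[0,0,0],[0,0,0]],[[0,0,0],[0,0,0]],[[0,0,0],[0,0,0]],[[0,0,0],[0,0,0]]]'
python3 - <<'E'
from h import *
f=[]
for i in range(4):
    s=ctrl.sense(); f.append(s["contact_force"]); print(s["joint_torque"].round(2)); ctrl.read_camera("wrist")
print(np.array(f).round(2))
E
python3 w.py pics/w2.png 0.2 0.3
python3 to.py 0.5273 -0.328 0.0524 48
```

```text
t: 7.78
ee_pos: [0.5254, -0.3286, 0.1944]
tool_rot: [0.355, 0.935, 0.0, -0.001]
contact_force: [-0.1, 0.1, -1.9]
opening: 0.0589
finger_force: 64.6
t: 8.28
ee_pos: [0.5259, -0.329, 0.1953]
tool_rot: [0.355, 0.935, 0.0, -0.0]
contact_force: [-0.2, -0.6, -2.2]
opening: 0.059
finger_force: 64.6
[-0.000e+00 -3.989e+01  8.500e+00 -3.081e+01  1.000e-02 -0.000e+00
  0.000e+00]
[-0.000e+00 -3.990e+01  8.500e+00 -3.082e+01  1.000e-02 -0.000e+00
  0.000e+00]
[-0.000e+00 -3.991e+01  8.500e+00 -3.083e+01  1.000e-02 -0.000e+00
  0.000e+00]
[ 0.000e+00 -3.992e+01  8.510e+00 -3.083e+01  1.000e-02 -0.000e+00
  0.000e+00]
[[-0.15 -0.56 -2.17]
 [-0.47 -1.27 -1.21]
 [ 0.85 -0.11 -2.2 ]
 [ 0.43 -0.21 -1.85]]
[    0   256   640   224 79988] circ 320 468 [ 0.5379 -0.34    0.2538] r 0.0855 [30 51 25]
t 8.53 pos [ 0.5259 -0.329   0.1953] yaw 48.4 units [-0.01  0.04  3.57] turn [0.   0.   0.05] F [ 0.05 -0.43 -2.2 ] open 0.0586 ff 64.55314455495682 q7 1.57
```

View pics/w2.png

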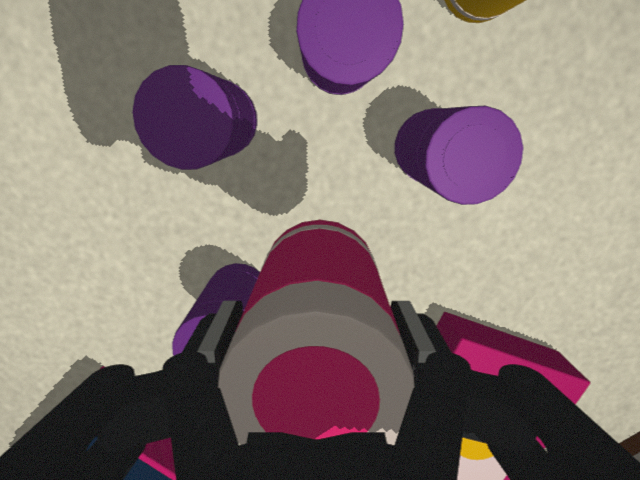

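The pink canister is held upright at the pads, about 140 mm up, and the vertical force is about -2 N, so roughly 0.2 kg. I'll set it back down in its place.

```bash
python3 -m pendant '[[[0,0,0.3],[0,0,0]],[[0,0,0.6],[0,0,0]],[[0,0,0.6],[0,0,0]],[[0,0,0.6],[0,0,0]],[[0,0,0.6],[0,0,0]],[[0,0,0.3],[0,0,0]],[[0,0,0.2],[0,0,0]],[[0,0,0.1],[0,0,0]],[[0,0,0],[0,0,0]],[[0,0,0],[0,0,0]]]' 
python3 to.py 0.5273 -0.328 0.0524 48
```

```text
t: 9.78
ee_pos: [0.5263, -0.3292, 0.064]
tool_rot: [0.355, 0.935, 0.0, 0.001]
contact_force: [-0.1, -0.4, -1.6]
opening: 0.0588
finger_force: 64.7
t 9.78 pos [ 0.5263 -0.3292  0.064 ] yaw 48.4 units [0.   0.04 0.29] turn [0.   0.01 0.05] F [-0.08 -0.44 -1.63] open 0.0588 ff 64.67130018398166 q7 1.64
```

```bash
python3 -m pendant '[[[0,0,0.1],[0,0,0]],[[0,0,0.1],[0,0,0]],[[0,0,0.06],[0,0,0]],[[0,0,0],[0,0,0]],[[0,0,0],[0,0,0]]]' 
python3 to.py 0.5273 -0.328 0.0524 48
```

```text
t: 10.4
ee_pos: [0.5258, -0.329, 0.0529]
tool_rot: [0.355, 0.935, 0.0, 0.0]
contact_force: [1.0, -0.7, -2.2]
opening: 0.0591
finger_force: 64.6
t 10.4 pos [ 0.5258 -0.329   0.0529] yaw 48.4 units [-0.01  0.04  0.01] turn [ 0.   -0.    0.05] F [ 0.97 -0.68 -2.21] open 0.0591 ff 64.61135052493773 q7 1.65
```

```bash
python3 -m pendant '[[[0,0,0.03],[0,0,0]],[[0,0,0],[0,0,0]],[[0,0,0],[0,0,0]]]'; python3 -m pendant '[[[0,0,0.03],[0,0,0]],[[0,0,0],[0,0,0]],[[0,0,0],[0,0,0]]]'
```

```text
t: 10.78
ee_pos: [0.5261, -0.3292, 0.0524]
tool_rot: [0.355, 0.935, 0.0, 0.0]
contact_force: [-0.4, 1.4, 5.1]
opening: 0.0586
finger_force: 64.8
t: 11.15
ee_pos: [0.5266, -0.3295, 0.0523]
tool_rot: [0.355, 0.935, 0.0, 0.001]
contact_force: [-2.5, 2.9, 12.4]
opening: 0.0588
finger_force: 65.1
```

```bash
python3 -m pendant '[[[0,0,-0.03],[0,0,0]],[[0,0,0],[0,0,0]]]'; python3 -m pendant '[[[0,0,0],[0,0,0]],[[0,0,0],[0,0,0]],[[0,0,0],[0,0,0]],[[0,0,0],[0,0,0]],[[0,0,0],[0,0,0]],[[0,0,0],[0,0,0]]]' 1
python3 -m pendant '[[[0,0,-0.3],[0,0,0]],[[0,0,-0.6],[0,0,0]],[[0,0,-0.8],[0,0,0]],[[0,0,-0.8],[0,0,0]],[[0,0,-0.8],[0,0,0]],[[0,0,-0.8],[0,0,0]],[[0,0,-0.4],[0,0,0]],[[0,0,0],[0,0,0]]]'
python3 w.py pics/w3.png 0.09 0.11
python3 to.py 0.5068 0.0435 0.2 48
```

```text
t: 11.4
ee_pos: [0.5264, -0.3294, 0.0524]
tool_rot: [0.355, 0.935, -0.0, 0.001]
contact_force: [-1.5, 1.3, 6.5]
opening: 0.0589
finger_force: 64.6
t: 12.15
ee_pos: [0.5259, -0.329, 0.0517]
tool_rot: [0.355, 0.935, 0.0, 0.0]
contact_force: [-0.7, 0.1, 0.6]
opening: 0.0854
finger_force: 0.0
t: 13.15
ee_pos: [0.5263, -0.3295, 0.2329]
tool_rot: [0.355, 0.935, 0.0, 0.001]
contact_force: [0.0, -0.5, -0.9]
opening: 0.0855
finger_force: 0.0
[ 299    0   93   89 6818] circ 346 39 [ 0.4439 -0.2328  0.1001] r 0.0323 [142 138 118]
[ 157   71   90   91 6332] circ 202 115 [ 0.4148 -0.3358  0.1002] r 0.0321 [142 158  63]
[ 408  106   88   87 5926] circ 451 148 [ 0.5449 -0.2216  0.1   ] r 0.0319 [143 121 131]
[ 280  188   79   79 4853] circ 319 227 [ 0.5266 -0.3287  0.1001] r 0.0295 [169 190 201]
[ 191  285   73   70 3602] circ 226 319 [ 0.5349 -0.4354  0.1001] r 0.0298 [142 146 110]
t 13.2 pos [ 0.5257 -0.3289  0.2315] yaw 48.4 units [6.53 6.65 0.79] turn [ 0.   -0.    0.05] F [-1.22  0.37 -0.84] open 0.0853 ff 0.0 q7 1.55
```

View pics/w3.png

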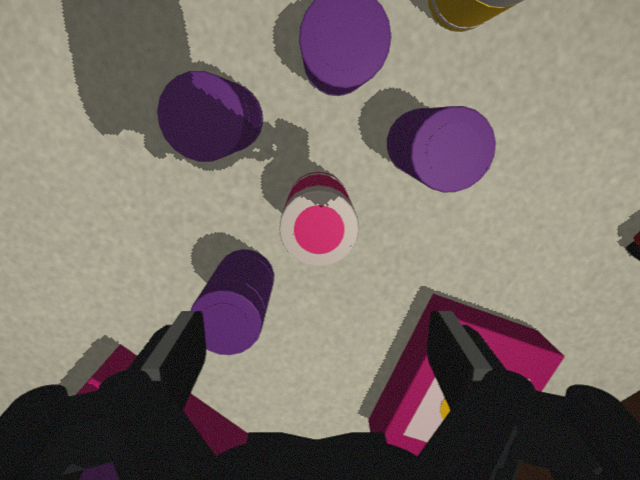

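Pink is standing upright again, lid at (319,227), height 0.100. Next is teal.

```bash
python3 -m pendant '[[[0.82,0.83,0],[0,0,0]],[[0.82,0.83,0],[0,0,0]],[[0.82,0.83,0],[0,0,0]],[[0.82,0.83,0],[0,0,0]],[[0.82,0.83,0],[0,0,0]],[[0.82,0.83,0],[0,0,0]],[[0.82,0.83,0],[0,0,0]],[[0.8,0.82,0],[0,0,0]],[[0,0,0],[0,0,0]],[[0,0,0],[0,0,0]]]'
python3 w.py pics/w4.png 0.09 0.11
python3 to.py 0.5068 0.0435 0.052 48
```

```text
t: 14.45
ee_pos: [0.5056, 0.0423, 0.2305]
tool_rot: [0.355, 0.935, -0.001, -0.001]
contact_force: [1.0, -0.3, 0.1]
opening: 0.0854
finger_force: 0.0
[ 283  188   80   79 4935] circ 322 228 [0.5069 0.0448 0.1001] r 0.0295 [ 88 203 118]
[ 107  289   74   69 3134] circ 144 320 [ 0.4702 -0.1129  0.1002] r 0.0301 [ 23 236 163]
[   0  345   71   59 2724] circ 33 376 [ 0.4431 -0.223   0.1001] r 0.0316 [141 158  89]
t 14.5 pos [0.5058 0.0416 0.2309] yaw 48.3 units [0.01 0.06 4.47] turn [-0.01 -0.    0.04] F [-0.    0.59 -0.76] open 0.0855 ff 0.0 q7 0.72
```

```bash
python3 -m pendant '[[[0.02,0.07,0.3],[0,0,0]],[[0,0,0.7],[0,0,0]],[[0,0,0.7],[0,0,0]],[[0,0,0.7],[0,0,0]],[[0,0,0.7],[0,0,0]],[[0,0,0.7],[0,0,0]],[[0,0,0.5],[0,0,0]],[[0,0,0.2],[0,0,0]],[[0,0,0],[0,0,0]],[[0,0,0],[0,0,0]]]'
python3 to.py 0.507 0.0445 0.052 48
```

```text
t: 15.75
ee_pos: [0.5082, 0.0455, 0.0524]
tool_rot: [0.355, 0.935, 0.0, 0.001]
contact_force: [0.1, -0.1, -0.0]
opening: 0.0855
finger_force: 0.0
t 15.75 pos [0.5082 0.0455 0.0524] yaw 48.4 units [ 0.01 -0.04  0.01] turn [0.01 0.01 0.05] F [ 0.08 -0.15 -0.03] open 0.0855 ff 0.0 q7 0.83
```

```bash
python3 -m pendant '[[[0,0,0],[0,0,0]],[[0,0,0],[0,0,0]],[[0,0,0],[0,0,0]],[[0,0,0],[0,0,0]],[[0,0,0],[0,0,0]],[[0,0,0],[0,0,0]],[[0,0,0],[0,0,0]],[[0,0,0],[0,0,0]]]' 0
python3 -m pendant '[[[0,0,-0.2],[0,0,0]],[[0,0,-0.4],[0,0,0]],[[0,0,-0.6],[0,0,0]],[[0,0,-0.6],[0,0,0]],[[0,0,-0.6],[0,0,0]],[[0,0,-0.6],[0,0,0]],[[0,0,-0.4],[0,0,0]],[[0,0,-0.2],[0,0,0]],[[0,0,0],[0,0,0]],[[0,0,0],[0,0,0]]]' 
python3 -m pendant '[[[0,0,0],[0,0,0]],[[0,0,0],[0,0,0]],[[0,0,0],[0,0,0]],[[0,0,0],[0,0,0]]]'
python3 to.py 0.504 0.337 0.195 48
```

```text
t: 16.75
ee_pos: [0.5079, 0.0456, 0.0528]
tool_rot: [0.355, 0.935, 0.0, 0.0]
contact_force: [-1.7, -1.0, 5.3]
opening: 0.0591
finger_force: 64.6
t: 18.0
ee_pos: [0.5068, 0.0455, 0.1948]
tool_rot: [0.355, 0.935, -0.001, -0.001]
contact_force: [-0.3, -1.1, -6.5]
opening: 0.059
finger_force: 66.3
t: 18.5
ee_pos: [0.5075, 0.0456, 0.1957]
tool_rot: [0.355, 0.935, 0.0, 0.0]
contact_force: [0.1, -0.4, -6.4]
opening: 0.0588
finger_force: 66.3
t 18.5 pos [0.5075 0.0456 0.1957] yaw 48.4 units [4.9  5.39 0.02] turn [0.   0.   0.05] F [ 0.12 -0.41 -6.44] open 0.0588 ff 66.34474474936724 q7 0.73
```

Teal reads about 6.4 N against about 2 N for pink, so teal is the heavier one and goes in the tray.

```bash
python3 -m pendant '[[[0.3,0.33,0],[0,0,0]],[[0.6,0.66,0],[0,0,0]],[[0.7,0.77,0],[0,0,0]],[[0.7,0.77,0],[0,0,0]],[[0.7,0.77,0],[0,0,0]],[[0.7,0.77,0],[0,0,0]],[[0.6,0.66,0],[0,0,0]],[[0.4,0.44,0],[0,0,0]],[[0.2,0.22,0],[0,0,0]],[[0,0,0],[0,0,0]]]'
python3 -m pendant '[[[0,0,0],[0,0,0]],[[0,0,0.3],[0,0,0]],[[0,0,0.5],[0,0,0]],[[0,0,0.5],[0,0,0]],[[0,0,0.3],[0,0,0]],[[0,0,0.1],[0,0,0]],[[0,0,0],[0,0,0]],[[0,0,0],[0,0,0]]]'
python3 to.py 0.504 0.337 0.0585 48
python3 w.py pics/w5.png 0.2 0.21
python3 - <<'E'
from h import *
p,d=ctrl.read_camera("top"); cv2.imwrite("pics/top2.png",p[:,:,::-1])
E
```

```text
t: 19.75
ee_pos: [0.5038, 0.3371, 0.1955]
tool_rot: [0.355, 0.935, -0.0, -0.0]
contact_force: [0.2, -0.2, -6.3]
opening: 0.0592
finger_force: 66.3
t: 20.75
ee_pos: [0.5045, 0.3373, 0.1286]
tool_rot: [0.355, 0.935, 0.001, 0.0]
contact_force: [0.7, -0.1, -5.5]
opening: 0.0588
finger_force: 66.4
t 20.75 pos [0.5045 0.3373 0.1286] yaw 48.4 units [ 0.   -0.02  1.75] turn [0.01 0.   0.05] F [ 0.73 -0.06 -5.52] open 0.0588 ff 66.36202661320567 q7 0.31
[ 167  401   70   42 2198] circ 202 421 [0.475  0.3295 0.2052] r 0.0081 [135  44  35]
[ 397  400   71   42 2214] circ 432 421 [0.5073 0.3659 0.2053] r 0.0082 [94 55 37]
[   0  419   96   61 3187] circ 49 447 [0.4576 0.3002 0.2056] r 0.0108 [135  41  25]
[ 537  419   98   61 3181] circ 585 445 [0.534  0.3868 0.2056] r 0.0111 [90 40 32]
[ 239  432  156   33 4088] circ 316 445 [0.495  0.3441 0.2064] r 0.0166 [85 59 26]
```

View pics/w5.png

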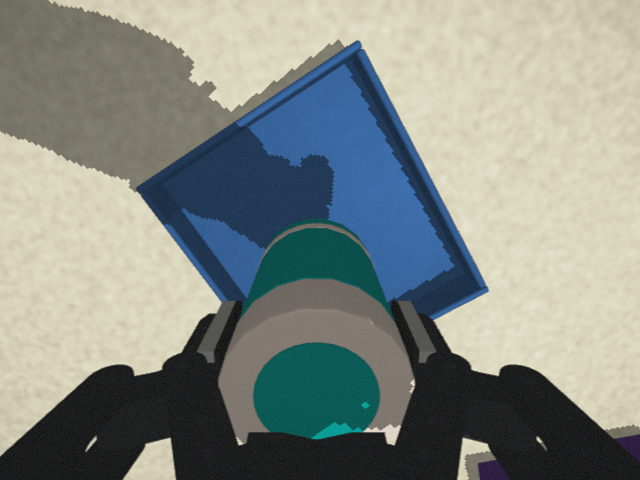

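The wrist view shows the tray's rim corners at (138,187), (358,43) and (487,290), with teal held over it. I'll check the tray centre from the opposite corners before lowering.

```bash
python3 - <<'E'
from h import *
c=ctrl.get_calibration("wrist"); a,m,b=[ray(c,*q,0.035) for q in((138,187),(358,43),(487,290))]
print(a,m,b,(a+b)/2,np.linalg.norm(a-m),np.linalg.norm(b-m))
E
python3 -m pendant '[[[0,0,0.3],[0,0,0]],[[0,0,0.4],[0,0,0]],[[0,0,0.4],[0,0,0]],[[0,0,0.3],[0,0,0]],[[0,0,0.15],[0,0,0]],[[0,0,0.1],[0,0,0]],[[0,0,0],[0,0,0]],[[0,0,0],[0,0,0]]]'
```

```text
[0.40297317 0.27882232 0.035     ] [0.43125775 0.43149792 0.035     ] [0.60413297 0.4008171  0.035     ] [0.50355307 0.33981971 0.035     ] 0.1552734868532903 0.1755766351004274
t: 21.85
ee_pos: [0.5043, 0.3373, 0.0623]
tool_rot: [0.355, 0.935, 0.001, 0.0]
contact_force: [0.4, -0.4, -5.6]
opening: 0.0588
finger_force: 66.4
```

Both views agree on the tray centre. I'll lower to contact, which should come at about z = 0.0575.

```bash
python3 -m pendant '[[[0,0,0.06],[0,0,0]],[[0,0,0.04],[0,0,0]],[[0,0,0],[0,0,0]],[[0,0,0],[0,0,0]]]';python3 -m pendant '[[[0,0,0.03],[0,0,0]],[[0,0,0],[0,0,0]],[[0,0,0],[0,0,0]]]'
```

```text
t: 22.35
ee_pos: [0.504, 0.337, 0.0579]
tool_rot: [0.355, 0.935, 0.0, 0.0]
contact_force: [-0.4, -0.4, -4.3]
opening: 0.0593
finger_force: 66.5
t: 22.72
ee_pos: [0.5041, 0.337, 0.0579]
tool_rot: [0.355, 0.935, 0.0, -0.0]
contact_force: [-3.9, -2.6, 5.8]
opening: 0.0589
finger_force: 67.3
```

Contact. Releasing and retreating.

```bash
python3 -m pendant '[[[0,0,0],[0,0,0]],[[0,0,0],[0,0,0]],[[0,0,0],[0,0,0]],[[0,0,0],[0,0,0]],[[0,0,0],[0,0,0]],[[0,0,0],[0,0,0]]]' 1
python3 -m pendant '[[[0,0,-0.3],[0,0,0]],[[0,0,-0.6],[0,0,0]],[[0,0,-0.8],[0,0,0]],[[0,0,-0.8],[0,0,0]],[[0,0,-0.8],[0,0,0]],[[0,0,-0.8],[0,0,0]],[[0,0,-0.4],[0,0,0]],[[0,0,0],[0,0,0]],[[0,0,0],[0,0,0]]]'
python3 w.py pics/w6.png 0.095 0.115
python3 - <<'E'
from h import *
p,d=ctrl.read_camera("scene"); cv2.imwrite("pics/scene2.png",p[:,:,::-1])
E
```

```text
t: 23.48
ee_pos: [0.504, 0.337, 0.0565]
tool_rot: [0.355, 0.935, 0.0, 0.0]
contact_force: [0.1, -0.6, -0.7]
opening: 0.0854
finger_force: 0.0
t: 24.6
ee_pos: [0.5033, 0.3366, 0.2351]
tool_rot: [0.355, 0.935, -0.001, -0.001]
contact_force: [1.1, 0.2, -0.2]
opening: 0.0855
finger_force: 0.0
[ 278  189   80   79 4934] circ 318 229 [0.5031 0.3363 0.1051] r 0.0296 [ 88 218 132]
```

View pics/scene2.png

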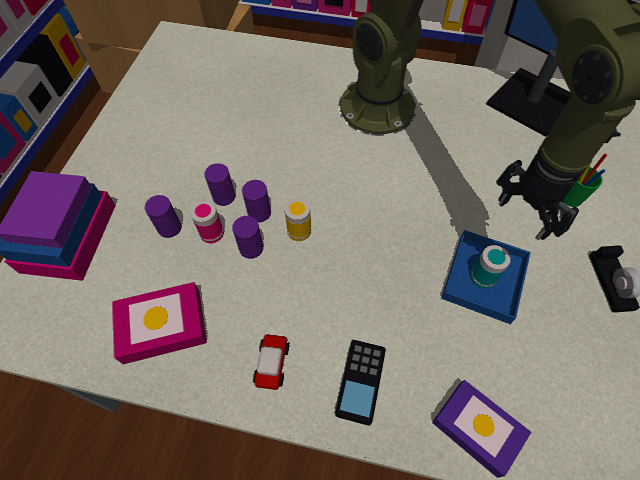

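The scene view shows teal upright in the tray at (490,265), pink upright at (208,222), yellow untouched at (298,220), and the gripper clear of everything.

```bash
python3 -c "
from plant import ctrl
print(ctrl.close_job())"
```

```text
the job is handed in; nothing more can be done
None
```

I lifted pink first (about 2 N), then teal (about 6.4 N), so the heavier teal canister now stands upright in the blue tray, pink stands upright back on the counter, yellow was left alone, and the job is handed in at about 25 s.

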